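# Set up the flower die in the craft press

## Task

The next paper flowers are to be the same size as the yellow sample flower lying on the table: take from the sloping rack the one die whose flower outline matches it, and lay it gently (its blade chips if it is dropped), flat and square, wooden back up as it lay in the rack, in the middle of the yellow card on the press's pulled-out tray. Then push the tray in by its clear guard until the catch clicks and the guard closes the press's mouth, with the die still in its place on the card. Leave the other dies and the other things on the table where they are.

Things in the scene. Friction and masses are not known exactly. Their poses are not given: they have to be found in the camera images.
- rack: fixed white and plywood rack, face 370 mm wide sloping up at 30 degrees towards the left, away from the press; three dies lie on it side by side, about 110 mm apart. Origin on the table; x level from front lip to higher back, y along the lip, z up. The face starts at the lip at x = -40, z = 28 mm and is 100 mm long; the lip stands 12 mm above it; a ledge behind it reaches 90 mm above the table
- die_small_center (a point): centre of the small die, 44 x 44 mm, its flower outline 32 mm across, 50 g. Dies are loose square plywood blocks 24 mm thick, foam and blade below, the outline a dark line on the wooden back (up); they differ in size only and rest against the lip. x, y along the block's edges (in the rack: x up the slope, y along the lip), z out of the back; underside 12 mm below the centre
- die_medium_center (a point): centre of the medium die, alike: 56 x 56 x 24 mm, outline 44 mm across, about 80 g; axes as for the small die
- die_large_center (a point): centre of the large die, alike: 68 x 68 x 24 mm, outline 56 mm across, about 120 g; axes as for the small die
- sample_flower: the sample: a six-petalled flower of yellow card with a brown heart, 44 mm across and 2 mm thick, lying on the table (fixed). Origin at its middle, on the table
- press: fixed cream die-cutting press. Origin on the table under the middle of its mouth; x level into the press (the way the tray is pushed), y across, z up. Frame 210 mm wide, x = 0 to 250 mm, 200 mm high right above the mouth; a raised lever behind reaches 375 mm. An apron 150 mm wide, 28 mm high, x = -205 to 0 mm, carries the tray. The die passes 18 mm below the platen
- tray (a joint): how far the tray is pulled out, m: 0 = fully home, catch engaged; starts at 0.150 to 0.165 (0.165 is its stop). About 2 N of friction; at 12 mm it meets a sprung ball catch that takes about 8 N to ride over; past about 5 mm the tray snaps home by itself and is held. Not pushed over the catch, it stays out by 6 mm or more
- card (a point): centre of the top of the yellow card on the tray, 47 mm above the table. Card 94 x 94 mm, fixed on the white cutting pad (110 x 110 mm); axes as for the press; moves with the tray; 80 mm inside the mouth when home. The clear guard stands across the tray 86 to 91 mm outward (-x) of it, its top rim 49 mm above the card
- push_grip (a point): centre of the outer face of the black grip on the clear guard: an upright flat face 70 mm wide, 24 mm high, 64 mm above the table, looking outward (-x of the press), 22 mm out from the guard. With the tray home it is 33 mm outside the mouth, under the front of the press's tall head, so lean the pushing tool outward, about 40 degrees
- glue_bottle: white glue bottle, 42 mm across, 120 mm high, loose, to be left alone; origin at its foot
- yellow_pot: yellow pot, 72 mm across at its foot, 56 mm at the rim, 75 mm high, loose, to be left alone; origin at its foot
- tape_roll: roll of brown tape lying flat, 84 mm across, 18 mm high, loose, to be left alone; origin at its underside
Not all that is in view belongs to the job. What is shaped like the part that bears die_medium_center but turquoise is not meant.

How it is judged:
On the way, in this order (a step that is already met when the one before it is completed fails the run):
1. the matching die lies released, flat and square in the middle of the card while the tray is still pulled out (horizontal distance between die_medium_center and card below 0.015 m and z of die_medium_center in the frame of card below 0.015 m and angle between die_medium_center's own z axis and vertical below 0.08 rad and (angle between the x axis of die_medium_center and the x axis of card, either way round below 0.2 rad or angle between the x axis of die_medium_center and the y axis of card, either way round below 0.2 rad) and contact force between the fingers and die_medium below 0.05 N and value of joint tray above 0.1 m), for 0.2 s.
2. the tray is home, its catch engaged (value of joint tray below 0.003 m), for 0.2 s.
At the end, for the whole second after the job is handed in: Tray home within 3 mm, catch engaged; the medium die lies at rest on the card, back up, flat within 0.08 rad, within 18 mm of the card's centre (15 mm when laid) and square within 0.25 rad (0.2 when laid). The other dies within 20 mm of their places, bottle, pot and tape within 30 mm (value of joint tray below 0.003 m and horizontal distance between die_medium_center and card below 0.018 m and z of die_medium_center in the frame of card below 0.015 m and angle between die_medium_center's own z axis and vertical below 0.08 rad and (angle between the x axis of die_medium_center and the x axis of card, either way round below 0.25 rad or angle between the x axis of die_medium_center and the y axis of card, either way round below 0.25 rad) and linear speed of die_medium below 0.01 m/s and distance of each of die_small_center, die_large_center from where it was at the start of the episode below 0.02 m and distance of each of glue_bottle, yellow_pot, tape_roll from where it was at the start of the episode below 0.03 m); the robot touches nothing.
It fails at once if the die is dropped: it falls or flops over free of the fingers (faster than 0.4 m/s or 8 rad/s, as from more than about 8 mm up or 8 degrees askew) (contact force between the fingers and die_medium below 0.02 N and (linear speed of die_medium above 0.4 m/s or angular speed of die_medium above 8 rad/s)).
It fails at once if another die is taken from its place or a bystander is knocked (moved more than 30 mm, dies 20 mm) (distance of any of die_small_center, die_large_center from where it was at the start of the episode above 0.02 m or distance of any of glue_bottle, yellow_pot, tape_roll from where it was at the start of the episode above 0.03 m).
It also fails if it takes over 51 s, if anything falls off the work surface, if the arm or the gripper's body presses on something with over 40 N, if the wrist force passes 120 N, or if a joint passes its speed limit or range.

## Robot

A 6-joint arm with a two-finger parallel gripper is mounted at the origin on the work surface. World frame = base frame: x ahead of the robot, y to its left, z up, the work surface at z = 0. Lengths are in m, angles in rad, forces in N, time in s.
With the tool pointing down it reaches from about 0.4 to 0.825 m from the base axis. Payload 7 kg.
Tool frame: the origin (TCP) lies at the very end of the fingers, on their centre line; the grasp point (between the pads) lies 19 mm behind it; z points along the fingers, y is the line along which they close (so a half turn about z gives the same grasp; the last joint's range is limited). The gripper opens to 88 mm and grips with 3 to 60 N. Pads are 19 mm wide; open, the fingers measure 130 mm over their backs; the gripper's body (78 mm by 193 mm) begins 47 mm behind the grasp point.
Start: joints at [-0.819, 0.359, 0.012, 0, -1.224, -0.288], TCP at [0.302, -0.604, 0.227] pointing down, gripper open.
Joint ranges: [-3.07, 3.07], [-1.43, 2.12], [-1.02, 1.25], [-3.03, 1.67], [-3.05, -0], [-3.03, 3.03]. Speed limits (rad/s): [2.39, 2.39, 3.01, 3.14, 3.14, 3.14].

## Interface

Orientations are given as [roll, pitch, yaw] about the fixed x, y, z axes, in that order (R = Rz(yaw) Ry(pitch) Rx(roll)).
In Python, from station import arm gives the robot as it stands.
- The arm moves only by the tool step_arm, never from a script. Its argument "rows" is a list of rows, each a list of 5 numbers: the shift along the world's x, y, z in m, then the turn about the world's z in rad, then the finger opening in m, from 0 to 0.0876. In form: [[x, y, z, spin, gripper], ...]. A call has 1 to 20 rows; each row is the pose to reach, as a shift and turn from the pose commanded when the call began; what a row does not reach only later rows make up. A row lasts 1/10 s, in which the tool goes at most 50 mm and 8.59 degrees, less where a joint would pass 70% of its speed; a pose out of reach is approached as far as the arm can. A call with a gripper value outside its range is refused whole. The fingers move at their own pace and stop on an object; "newtons" is the grip in N (left out, the last holds). Time passes only in rows, so rows that repeat a pose let the fingers close. It gives the time, the measured TCP pose, the force, the opening and the grip force at its end, in the units of the state.
- arm.get_state(): the state, without advancing time (a new reading comes with each control period).
- arm.grab_frame(name): name is "scene" or "side" or "wrist"; returns a dict with "color" (420x560x3 uint8, blue, green, red), "vfov" (degrees; the focal length in pixels is half the picture's height over the tangent of half this angle, whatever the lens; pixels are square), "cx", "cy" (the principal point, pixels), "rvec" (rotation vector, rad) and "tvec" (3), from world to camera coordinates, as OpenCV has them. Camera axes: x right, y down, z forward; pixel columns grow to the right and rows downward; lengths in m; the calibration is good to about 2 mm. A picture is of the moment at which its call begins. There is no depth.
- arm.job_done(): hands the job in; it is judged then, once.
The state is a dict: "t": time; "q": joint angles; "qd": joint speeds; "joint_efforts": joint torques, N m; "eef_pos": TCP position; "ee_rot": TCP orientation; "force": force on the tool from outside, world axes, zero at the start; "moment": the same for the moment, N m; "width": finger opening in m; "gripper_force": force on a finger pad.
Only numpy, scipy, OpenCV 4.12 (cv2) and the standard library are available. Lean on these libraries where they do the work, as an engineer would, in place of code of your own. Each camera call takes 0.05 s, during which the arm holds its last target. There are 200 camera calls.

## Working session

There is one attempt and no reset: what is moved stays moved. The work goes in short steps, Python scripts to look and compute and a tool call to move; the robot and the scene stay as the last step left them, time stands still between calls to the robot, and variables do not carry over. Pictures are saved under pics/ and viewed, at most 10 in all, crops included, and the job is handed in when it is done.

Besides the shell and the picture viewer there is one more tool, called after "Emit:" as name([rows], argument=value, ...), one row to a line, values as JSON. step_arm: Moves the arm, as the interface text tells. Its arguments: {"type":"object","properties":{"rows":{"type":"array"},"newtons":{"type":"number"}},"required":["rows"]}

```bash
ls; mkdir -p pics; cat > h.py <<'E'
import numpy as np, cv2, pickle
from station import arm
def grab(n,tag):
    f=arm.grab_frame(n); cv2.imwrite(f'pics/{tag}.png',f['color']); pickle.dump(f,open(f'pics/{tag}.pkl','wb')); return f
def load(tag): return pickle.load(open(f'pics/{tag}.pkl','rb'))
def K(f):
    h=f['color'].shape[0]; F=h/2/np.tan(np.radians(f['vfov'])/2)
    return np.array([[F,0,f['cx']],[0,F,f['cy']],[0,0,1]])
def ray(f,p):
    R=cv2.Rodrigues(np.array(f['rvec'],float))[0]; t=np.array(f['tvec'],float).ravel()
    return -R.T@t, R.T@np.linalg.solve(K(f),[p[0],p[1],1])
def atz(f,p,z):
    c,d=ray(f,p); return c+d*(z-c[2])/d[2]
def proj(f,P):
    return cv2.projectPoints(np.array(P,float).reshape(-1,1,3),np.array(f['rvec'],float),np.array(f['tvec'],float),K(f),None)[0].reshape(-1,2)
E
python3 - <<'E'
from h import *
for n in ['scene','side','wrist']:
    f=grab(n,n+'0'); print(n,f['vfov'],ray(f,(f['cx'],f['cy'])))
print(arm.get_state())
E
```

```text
pics
scene 50.68177128627899 (array([1.03800555, 0.64434668, 0.74599154]), array([-0.46097858, -0.64029018, -0.61443245]))
side 43.71686523347961 (array([-0.05236745,  0.88161744,  0.90858379]), array([ 0.44151218, -0.66499149, -0.60237307]))
wrist 58.94072897710712 (array([ 0.23700393, -0.63666741,  0.38456174]), array([ 0.24024291,  0.12243661, -0.96296034]))
{'t': 0.15, 'q': array([-8.18859511e-01,  3.59229885e-01,  1.12955472e-02, -2.17891406e-04,
       -1.22412781e+00, -2.88099102e-01]), 'qd': array([-0.00038699, -0.00063071,  0.0019276 ,  0.00156514,  0.00074974,
       -0.00050705]), 'joint_efforts': array([ 3.48084504e-04, -5.83277249e+01,  2.93291724e+01,  7.00128213e+00,
        8.75575439e-03, -1.26727446e-04]), 'eef_pos': array([ 0.30178715, -0.60337486,  0.22585109]), 'ee_rot': array([ 3.14032080e+00, -1.63266383e-04, -2.67782900e+00]), 'force': array([ 0.13167454, -0.21729639, -0.62706426]), 'moment': array([-0.03518347,  0.04459657,  0.00117082]), 'gripper_force': 0.0, 'width': 0.08733467767987343}
```

View pics/scene0.png

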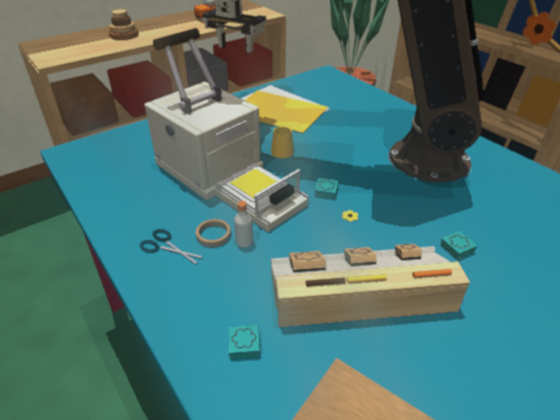

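View pics/side0.png

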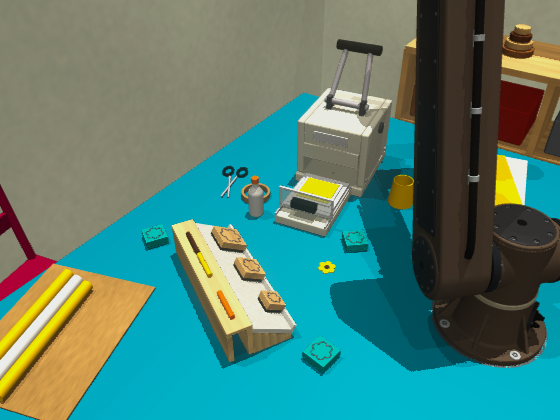

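The scene view shows the press at (200,140) with its tray at (262,190), and the rack at (368,285). Its dies are at large (307,261), medium (360,256) and small (408,251), and the sample flower is at (350,216). In the side view the medium die is at (249,268) and the card at (322,188). I'll enlarge both views to measure.

```bash
python3 - <<'E'
from h import *
def crop(im,x,y,w,h,s):
    c=cv2.resize(im[y:y+h,x:x+w],None,fx=s,fy=s,interpolation=cv2.INTER_CUBIC)
    for i in range(0,w,20): cv2.putText(c,str(x+i),(i*s,9),0,.33,(0,0,255),1); cv2.line(c,(i*s,10),(i*s,16),(0,0,255),1)
    for j in range(20,h,20): cv2.putText(c,str(y+j),(0,j*s+4),0,.33,(0,0,255),1);cv2.line(c,(22,j*s),(28,j*s),(0,0,255),1)
    return c
a=cv2.imread('pics/scene0.png');b=cv2.imread('pics/side0.png')
cv2.imwrite('pics/cA.png',np.vstack([crop(a,270,235,200,90,4)[:330],crop(a,205,160,200,67,4)]))
cv2.imwrite('pics/cB.png',np.vstack([crop(b,165,165,200,150,4)]))
E
```

```text
(no output)
```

View pics/cA.png

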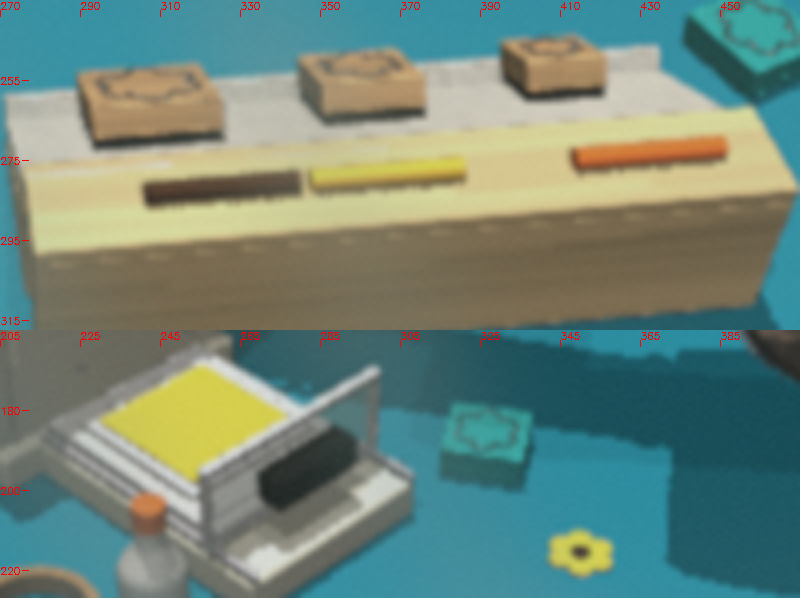

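View pics/cB.png

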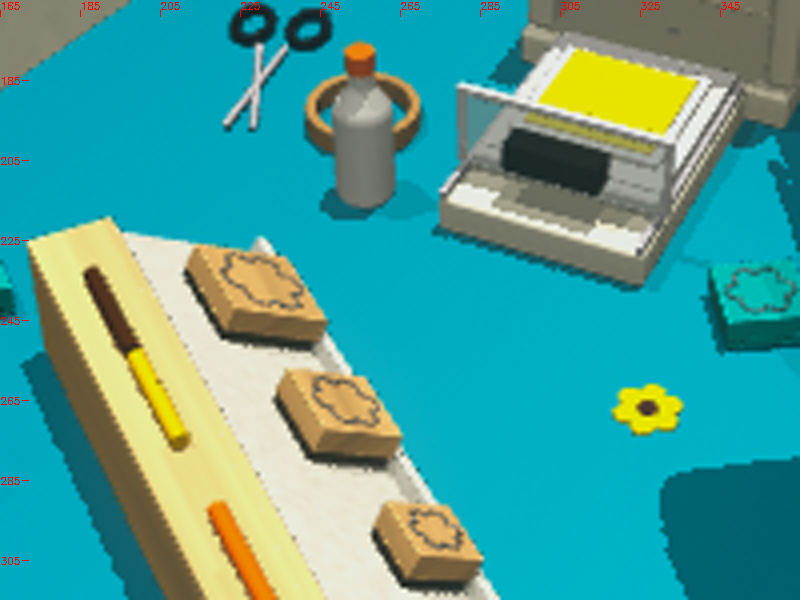

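```bash
cat > fit.py <<'E'
from h import *
from scipy.optimize import least_squares
from scipy.spatial.transform import Rotation as Ro
s,d=load('scene0'),load('side0')
S=lambda l,ox,oy,v0=0:np.array([[ox+(u+.0)/4,oy+(v-v0)/4] for u,v in l])-.375
# order A(up,largeEnd) B(lip,large) C(lip,small) D(up,small)
side={'L':[(197,247),(268,250),(327,318),(235,308)],'M':[(287,369),(363,372),(400,435),(314,428)],'S':[(388,503),(452,505),(482,553),(405,550)]}
scen={'L':[(92,103),(80,70),(203,65),(222,98)],'M':[(322,93),(298,60),(400,50),(425,88)],'S':[(527,70),(503,40),(580,35),(606,62)]}
sz={'L':.068,'M':.056,'S':.044}
def die(p,k):
    x,y,psi,sg=p[0],p[1],p[2],1
    o=dict(zip('LMS',p[3:6]))[k]; w=sz[k]
    R=Ro.from_euler('ZY',[psi,-np.pi/6]).as_matrix()  # x up slope
    Rz=Ro.from_euler('z',psi).as_matrix()
    c=np.array([x,y,0])+Rz@[-.04,o,.028]+R@[w/2,0,.012]
    q=np.array([[1,-1],[-1,-1],[-1,1],[1,1]])*w/2*np.array([1,ys])
    return c,np.array([c+R@[a,b,.012] for a,b in q])
def res(p):
    r=[]
    for k in 'LMS':
        P=die(p,k)[1]; r+=[proj(d,P)-S(side[k],165,165),proj(s,P)-S(scen[k],270,235)]
    return np.concatenate(r).ravel()
B0=np.array([atz(d,q,.06) for q in S(side['M'],165,165)])
print(B0.round(3),(atz(d,(242,240),.07)-B0.mean(0)).round(3))
up=(B0[0]-B0[1]);psi0=np.arctan2(up[1],up[0])
m=atz(d,(271,300),.06)-atz(d,(230,236),.07); yv=np.array([-np.sin(psi0),np.cos(psi0)])
ys=np.sign(m[:2]@yv)
c=B0.mean(0)
f=least_squares(res,[c[0],c[1],psi0,-.11*ys,0.001,.11*ys],loss='soft_l1',x_scale=.01)
# gauge: fix by x,y along lip degenerate with offsets; fine
print('psi rack',f.x[2],'offs',f.x[3:],'rms',np.sqrt(np.mean(res(f.x)**2)),np.abs(res(f.x)).reshape(6,4,2).max((1,2)).round(1))
for k in 'LMS': print(k,die(f.x,k)[0].round(4))
cs=np.array([(296.75,193.25),(307.5,177.5),(339.25,185),(328.75,202.5)])-.375
cc=np.array([(252.5,197),(230.5,182),(256.75,168.75),(277,180.5)])-.375
def card(p,t=1): 
    R=Ro.from_euler('z',p[2]).as_matrix()
    return np.array([[p[0],p[1],.047]+R@[a*.047,b*.047,0] for a,b in [(-1,yb),(1,yb),(1,-yb),(-1,-yb)]])
P=np.array([atz(s,q,.047) for q in cc]); P2=np.array([atz(d,q,.047) for q in cs]);print(P.round(3),P2.round(3))
x=P[1]-P[0]; yb=np.sign((P[0]-P[3])[:2]@[-x[1],x[0]])
rc=lambda p:np.concatenate([proj(d,card(p))-cs,proj(s,card(p))-cc]).ravel()
g=least_squares(rc,[*P.mean(0)[:2],np.arctan2(x[1],x[0])],loss='soft_l1',x_scale=.01)
print('card',g.x,rc(g.x).round(1))
print('rel yaw deg',np.degrees(f.x[2]-g.x[2]))
print('bottle cap',atz(s,(241.5,205),.12),atz(d,(255,178),.12),'pot',atz(s,(283,155),.0),atz(d,(401,206),.0),'flower',atz(s,(350,215),0),atz(d,(327,267),0))
E
python3 fit.py
```

```text
[[0.542 0.195 0.06 ]
 [0.503 0.172 0.06 ]
 [0.455 0.202 0.06 ]
 [0.499 0.225 0.06 ]] [ 0.06 -0.05  0.01]
psi rack 1.0369209530570263 offs [0.08349475 0.19897787 0.30783609] rms 1.263643374713175 [4.9 1.2 1.7 2.5 2.2 1.4]
L [0.6013 0.1522 0.0554]
M [0.4992 0.2064 0.0524]
S [0.4028 0.2574 0.0494]
[[ 0.567 -0.11   0.047]
 [ 0.579 -0.199  0.047]
 [ 0.488 -0.209  0.047]
 [ 0.475 -0.131  0.047]] [[ 0.571 -0.112  0.047]
 [ 0.586 -0.194  0.047]
 [ 0.492 -0.212  0.047]
 [ 0.476 -0.125  0.047]]
card [ 0.52941739 -0.16140647 -1.40847252] [-0.1  1.1  2.  -0.6  0.8 -0.4 -0.3  0.4  0.3  0.7 -1.7  0.3 -2.1 -0.7
  1.8  1.7]
rel yaw deg 140.11072506134133
bottle cap [ 0.65219147 -0.02031191  0.12      ] [ 0.64488183 -0.02319395  0.12      ] pot [ 0.34367397 -0.27865279  0.        ] [ 0.3238697  -0.27780309  0.        ] flower [0.37329378 0.05113678 0.        ] [0.37576487 0.05136133 0.        ]
```

Emit:
step_arm([
  [0,0,0.05,0.1,0.087],
  [0,0,0.1,0.2,0.087],
  [0,0,0.15,0.3,0.087],
  [0,0,0.2,0.4,0.087],
  [0.013,0.047,0.2,0.5,0.087],
  [0.026,0.094,0.2,0.6,0.087],
  [0.039,0.141,0.2,0.6,0.087],
  [0.052,0.188,0.2,0.6,0.087],
  [0.065,0.235,0.2,0.6,0.087],
  [0.078,0.282,0.2,0.6,0.087],
  [0.091,0.329,0.2,0.6,0.087],
  [0.104,0.376,0.2,0.6,0.087],
  [0.117,0.423,0.2,0.6,0.087],
  [0.13,0.47,0.2,0.6,0.087],
  [0.143,0.517,0.2,0.6,0.087],
  [0.156,0.564,0.2,0.6,0.087],
  [0.169,0.611,0.2,0.6,0.087],
  [0.182,0.658,0.2,0.6,0.087],
  [0.195,0.705,0.2,0.6,0.087],
  [0.195,0.75,0.2,0.6,0.087],
])

```text
t: 2.15
eef_pos: [0.4973, 0.1487, 0.4257]
ee_rot: [3.141, -0.001, -2.078]
force: [0.7, -0.6, 0.1]
width: 0.0872
gripper_force: 0.0
```

Emit:
step_arm([
  [0.001,0.03,-0.04,0,0.087],
  [0.002,0.057,-0.08,0,0.087],
  [0.002,0.057,-0.125,0,0.087],
  [0.002,0.057,-0.17,0,0.087],
  [0.002,0.057,-0.21,0,0.087],
  [0.002,0.057,-0.225,0,0.087],
  [0.002,0.057,-0.225,0,0.087],
  [0.002,0.057,-0.225,0,0.087],
])

```text
t: 2.95
eef_pos: [0.4993, 0.2034, 0.2022]
ee_rot: [-3.141, 0.0, -2.078]
force: [0.1, -0.7, -0.2]
width: 0.0873
gripper_force: 0.0
```

```bash
python3 - <<'E'
from h import *
f=grab('wrist','w1'); s=load('scene0'); print(ray(f,(f['cx'],f['cy'])), arm.get_state()['eef_pos'])
im=cv2.resize(f['color'],(798,598),interpolation=cv2.INTER_CUBIC);cv2.imwrite('pics/w1b.png',im)
E
```

```text
(array([0.46414219, 0.13927663, 0.36102012]), array([ 0.13094681,  0.23625373, -0.96282766])) [0.49969474 0.20373432 0.20289074]
```

View pics/w1b.png

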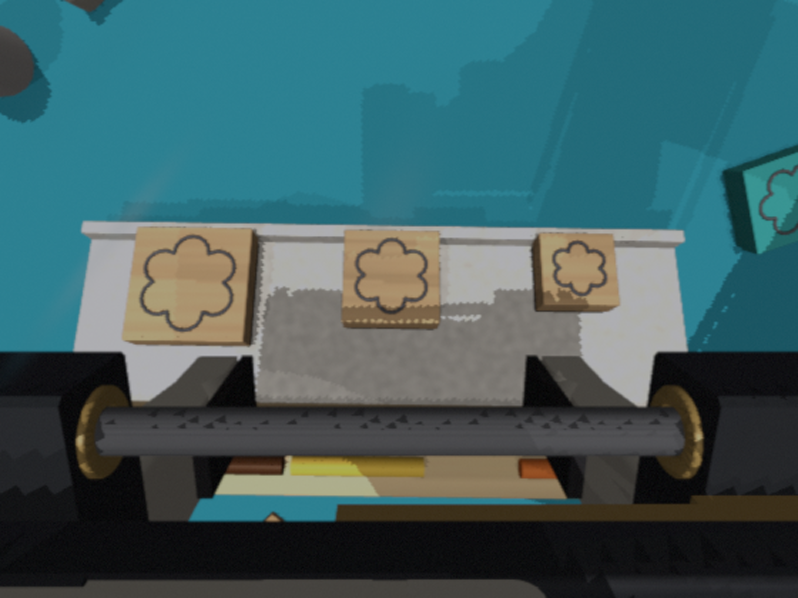

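The wrist view (enlarged 1.425x) shows the rack square to the fingers. The medium die's outline is centred at about (391,275), and the lip runs from (82,228) to (684,238). I'll convert these to positions.

```bash
python3 - <<'E'
from h import *
f=load('w1'); k=560/798
for n,p,z in [('M',(391,275.5),.0628),('L',(189,284),.0658),('S',(580,268),.0598)]:
    print(n,atz(f,np.array(p)*k,z).round(4))
a,b=atz(f,np.array((82,222))*k,.0384),atz(f,np.array((684,232))*k,.0384)
print(np.linalg.norm(a-b),np.degrees(np.arctan2(*(b-a)[1::-1])))
a,b=atz(f,np.array((344,231))*k,.049),atz(f,np.array((440,231))*k,.049)
print(np.linalg.norm(a-b),np.degrees(np.arctan2(*(b-a)[1::-1])))
s,d=load('scene0'),load('side0')
# lever handle triangulation
def tri(p,q):
    c1,u=ray(s,p);c2,v=ray(d,q);A=np.stack([u,-v],1);t=np.linalg.lstsq(A,c2-c1,rcond=None)[0];return (c1+u*t[0]+c2+v*t[1])/2,np.linalg.norm(c1+u*t[0]-c2-v*t[1])
o=np.array([.5294,-.1614,0]);c,sn=np.cos(-1.4085),np.sin(-1.4085);R=np.array([[c,sn,0],[-sn,c,0],[0,0,1]])
for n,p,q in [('handle',(177,39),(360,47)),('bracketL',(188,107),(332,102)),('bracketR',(214,97),(361,107)),('grip',(282,194),(303,205))]:
    P,e=tri(p,q);print(n,P.round(3),e.round(4),'in card axes',(R@(P-o)).round(3))
E
```

```text
M [0.4969 0.2009 0.0628]
L [0.6005 0.1484 0.0658]
S [0.399  0.2508 0.0598]
0.36700626869773584 150.04158267201504
0.05671348278840073 150.99385602533658
handle [ 0.571 -0.438  0.359] 0.0018 in card axes [ 0.28  -0.004  0.359]
bracketL [ 0.604 -0.351  0.213] 0.0051 in card axes [0.2   0.043 0.213]
bracketR [ 0.518 -0.367  0.213] 0.0083 in card axes [ 0.201 -0.045  0.213]
grip [ 0.514 -0.055  0.066] 0.0004 in card axes [-0.108  0.002  0.066]
```

Emit:
step_arm([
  [0,0.0025,-0.04,-0.01,0.08],
  [0,0.0025,-0.08,-0.01,0.08],
  [0,0.0025,-0.11,-0.01,0.08],
  [0,0.0025,-0.13,-0.01,0.08],
  [0,0.0025,-0.145,-0.01,0.08],
  [0,0.0025,-0.1545,-0.01,0.08],
  [0,0.0025,-0.1545,-0.01,0.08],
  [0,0.0025,-0.1545,-0.01,0.08],
], newtons=8)

```text
t: 3.8
eef_pos: [0.4997, 0.2064, 0.0482]
ee_rot: [-3.141, 0.001, -2.088]
force: [0.2, 0.5, -0.1]
width: 0.0799
gripper_force: 0.0
```

Emit:
step_arm([
  [0,0,0,0,0.065],
  [0,0,0,0,0.06],
  [0,0,0,0,0.05],
  [0,0,0,0,0.04],
  [0,0,0,0,0.04],
  [0,0,0,0,0.04],
  [0,0,0,0,0.04],
  [0,0,0,0,0.04],
], newtons=8)

```text
t: 4.6
eef_pos: [0.4991, 0.206, 0.0475]
ee_rot: [-3.141, 0.0, -2.088]
force: [-1.6, 0.4, 6.2]
width: 0.0563
gripper_force: 8.0
```

Emit:
step_arm([
  [0,0,0.005,0,0.04],
  [0,0,0.015,0,0.04],
  [0,0,0.03,0,0.04],
  [0,0,0.05,0,0.04],
  [0,0,0.08,0,0.04],
  [0,0,0.115,0,0.04],
  [0,0,0.15,0,0.04],
  [0,0,0.17,0,0.04],
  [0,0,0.17,0,0.04],
])

```text
t: 5.5
eef_pos: [0.5003, 0.2067, 0.2212]
ee_rot: [-3.139, 0.006, -2.087]
force: [-0.1, 0.7, -1.3]
width: 0.0563
gripper_force: 8.0
```

```bash
python3 - <<'E'
from h import *
f=grab('wrist','w2'); d=grab('side','s2')
print(arm.get_state()['force'])
a=cv2.resize(f['color'][100:330,180:380],(460,529),interpolation=cv2.INTER_CUBIC)
p=proj(d,[arm.get_state()['eef_pos']])[0].astype(int);print(p)
b=d['color'][max(p[1]-60,0):p[1]+60,max(p[0]-37,0):p[0]+37]
b=cv2.resize(b,(326,529),interpolation=cv2.INTER_CUBIC)
cv2.imwrite('pics/c2.png',np.hstack([a,b]))
E
```

```text
[ 0.16763465 -1.46915688 -1.25485958]
[245 213]
```

View pics/c2.png

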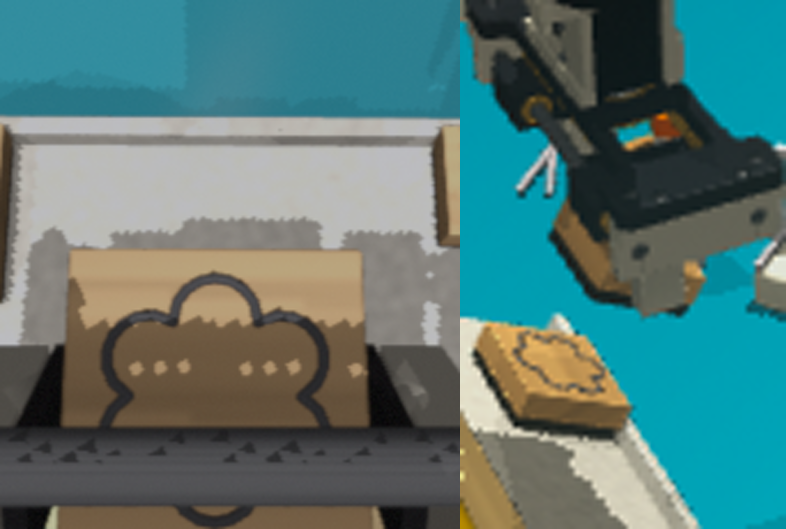

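Emit:
step_arm([
  [0.002,-0.03,0.01,0.09,0.04],
  [0.004,-0.07,0.02,0.18,0.04],
  [0.006,-0.11,0.03,0.27,0.04],
  [0.009,-0.15,0.03,0.36,0.04],
  [0.011,-0.19,0.03,0.45,0.04],
  [0.013,-0.23,0.03,0.54,0.04],
  [0.015,-0.265,0.03,0.62,0.04],
  [0.017,-0.29,0.03,0.68,0.04],
  [0.018,-0.299,0.03,0.68,0.04],
  [0.018,-0.299,0.03,0.68,0.04],
  [0.018,-0.299,0.03,0.68,0.04],
])

```text
t: 6.7
eef_pos: [0.5166, -0.0928, 0.2463]
ee_rot: [3.14, 0.0, -1.409]
force: [0.6, 0.6, -0.3]
width: 0.0561
gripper_force: 8.0
```

```bash
python3 - <<'E'
from h import *
f=grab('wrist','w3')
st=arm.get_state();print(st['force'],st['eef_pos'],st['width'])
im=cv2.resize(f['color'],(798,598),interpolation=cv2.INTER_CUBIC);cv2.imwrite('pics/w3b.png',im)
E
```

```text
[-0.01386863  0.25578418 -0.67501781] [ 0.51671217 -0.09245486  0.24655137] 0.05600284365861024
```

View pics/w3b.png

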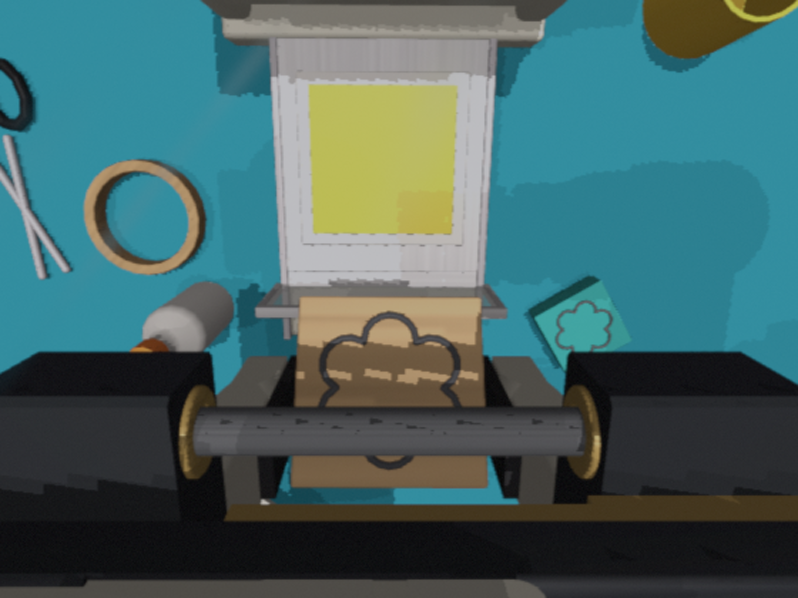

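The wrist view shows the card's corners at (308,85), (457,84), (454,234) and (313,234). The die is still held, and still tilted.

```bash
python3 - <<'E'
from h import *
f=load('w3');k=560/798
C=np.array([atz(f,np.array(p)*k,.047) for p in [(308,85),(457,84),(454,234),(313,234)]])
print(C.round(4),C.mean(0).round(4))
x=C[0]+C[1]-C[2]-C[3];print('yaw',np.arctan2(x[1],x[0]),[np.linalg.norm(C[i]-C[i-1]).round(4) for i in range(4)])
# die tilt: top edge length near/far and outline, heights
st=arm.get_state();print(st['eef_pos'])
def tipy(p,z):return atz(f,np.array(p)*k,z).round(4)
# predicted die corners for tilt 30 about tool y, centre = TCP+6mm up (held as picked)
from scipy.spatial.transform import Rotation as Ro
for t in (20,25,30,35):
    yaw=-1.409;R=Ro.from_euler('ZY',[yaw,np.radians(t)]).as_matrix() # x = toward press, down
    c=st['eef_pos']+[0,0,.0044]
    print(t,(proj(f,[c+R@[a*.028,b*.028,.012] for a,b in[(1,1),(1,-1),(-1,-1),(-1,1)]])/k).round(0).tolist())
E
```

```text
[[ 0.5848 -0.1959  0.047 ]
 [ 0.4922 -0.2117  0.047 ]
 [ 0.4756 -0.1181  0.047 ]
 [ 0.5701 -0.1027  0.047 ]] [ 0.5307 -0.1571  0.047 ]
yaw -1.4046233013832043 [np.float64(0.0944), np.float64(0.094), np.float64(0.095), np.float64(0.0958)]
[ 0.51671217 -0.09245486  0.24655137]
20 [[295.0, 300.0], [482.0, 300.0], [484.0, 492.0], [292.0, 492.0]]
25 [[296.0, 298.0], [480.0, 298.0], [486.0, 490.0], [291.0, 490.0]]
30 [[298.0, 296.0], [479.0, 296.0], [487.0, 487.0], [289.0, 487.0]]
35 [[299.0, 295.0], [477.0, 295.0], [489.0, 484.0], [288.0, 484.0]]
```

Emit:
step_arm([
  [0.006,-0.03,0,0,0.04],
  [0.012,-0.06,0,0,0.04],
  [0.016,-0.0775,-0.01,0.003,0.04],
  [0.016,-0.0775,-0.04,0.003,0.04],
  [0.016,-0.0775,-0.08,0.003,0.04],
  [0.016,-0.0775,-0.12,0.003,0.04],
  [0.016,-0.0775,-0.15,0.003,0.04],
  [0.016,-0.0775,-0.165,0.003,0.04],
  [0.016,-0.0775,-0.172,0.003,0.04],
  [0.016,-0.0775,-0.172,0.003,0.04],
  [0.016,-0.0775,-0.172,0.003,0.04],
])

```text
t: 7.85
eef_pos: [0.5338, -0.1702, 0.076]
ee_rot: [-3.14, -0.0, -1.404]
force: [0.3, -0.1, -0.0]
width: 0.056
gripper_force: 8.0
```

Emit:
step_arm([
  [0,0,-0.004,0,0.04],
  [0,0,-0.007,0,0.04],
  [0,0,-0.009,0,0.04],
  [-0.0003,0.0015,-0.01,0,0.04],
  [-0.0005,0.003,-0.011,0,0.04],
  [-0.0007,0.0045,-0.012,0,0.04],
  [-0.001,0.006,-0.0135,0,0.04],
  [-0.001,0.006,-0.0135,0,0.04],
], newtons=4)

```text
t: 8.65
eef_pos: [0.532, -0.1644, 0.0614]
ee_rot: [-3.141, 0.0, -1.405]
force: [1.1, 1.6, 0.1]
width: 0.0564
gripper_force: 4.0
```

Emit:
step_arm([
  [-0.0002,0.001,-0.0015,0,0.04],
  [-0.0003,0.002,-0.003,0,0.04],
  [-0.0005,0.003,-0.004,0,0.04],
  [-0.0007,0.004,-0.005,0,0.04],
  [-0.0008,0.005,-0.006,0,0.04],
  [-0.001,0.006,-0.007,0,0.04],
  [-0.001,0.006,-0.007,0,0.04],
])

```text
t: 9.35
eef_pos: [0.5308, -0.1586, 0.0543]
ee_rot: [3.141, 0.0, -1.405]
force: [-0.4, -0.2, 0.9]
width: 0.0559
gripper_force: 4.0
```

```bash
python3 - <<'E'
from h import *
f=grab('wrist','w4');d=grab('side','s4');s=grab('scene','sc4')
a=cv2.resize(f['color'][90:360,150:420],(400,400),interpolation=cv2.INTER_CUBIC)
b=cv2.resize(d['color'][150:220,280:350],(398,398),interpolation=cv2.INTER_CUBIC)
b=cv2.copyMakeBorder(b,0,2,0,0,0)
cv2.imwrite('pics/c4.png',np.hstack([a,b]))
E
```

```text
(no output)
```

View pics/c4.png

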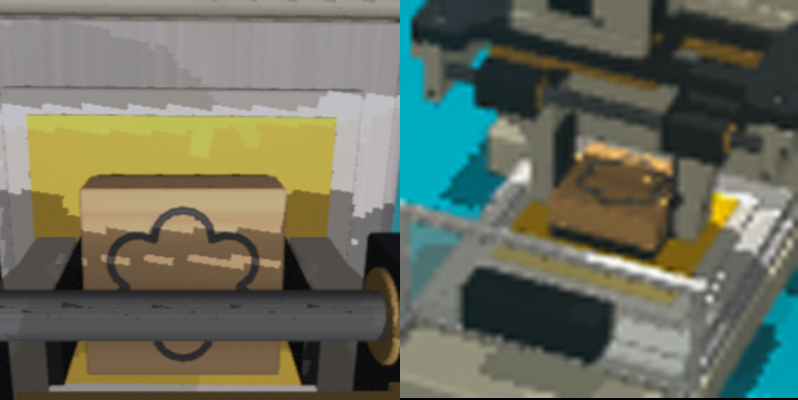

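```bash
python3 - <<'E'
from h import *
from scipy.spatial.transform import Rotation as Ro
f=load('w4');st=arm.get_state();print(st['force'],st['eef_pos'])
g=lambda P:((proj(f,P)-[150,90])*400/270).round(0).tolist()
print('card',g([[.5848,-.1959,.047],[.4922,-.2117,.047]]))
k=270/400
print('card mouth edge',[atz(f,np.array(p)*k+[150,90],.047).round(4) for p in [(27,115),(336,118)]])
for t in (-6,0,6,12):
    R=Ro.from_euler('ZY',[-1.405,np.radians(t)]).as_matrix()
    lowest=.028*abs(np.sin(np.radians(t)))+.012*np.cos(np.radians(t))
    c=np.array([.5306,-.1586,.047+lowest])
    print(t,g([c+R@[a*.028,b*.028,z] for a,b,z in[(1,1,-.012),(1,-1,-.012),(1,1,.012),(1,-1,.012),(-1,-1,.012),(-1,1,.012)]]))
E
```

```text
[-0.79297813 -0.162208   -0.81618957] [ 0.53068009 -0.15862447  0.05440096]
card [[27.0, 117.0], [336.0, 116.0]]
card mouth edge [array([ 0.5849, -0.1964,  0.047 ]), array([ 0.4921, -0.2111,  0.047 ])]
-6 [[90.0, 175.0], [275.0, 175.0], [76.0, 208.0], [290.0, 208.0], [276.0, 378.0], [89.0, 378.0]]
0 [[93.0, 173.0], [272.0, 173.0], [79.0, 196.0], [286.0, 197.0], [276.0, 375.0], [89.0, 375.0]]
6 [[93.0, 177.0], [272.0, 178.0], [79.0, 192.0], [286.0, 193.0], [280.0, 383.0], [85.0, 383.0]]
12 [[94.0, 183.0], [272.0, 183.0], [79.0, 189.0], [286.0, 189.0], [284.0, 390.0], [82.0, 390.0]]
```

Emit:
step_arm([
  [0,0.0005,-0.001,0,0.04],
  [-0.0001,0.001,-0.002,0,0.04],
  [-0.0001,0.001,-0.003,0,0.04],
  [-0.0001,0.001,-0.004,0,0.04],
  [-0.0001,0.001,-0.004,0,0.04],
], newtons=3)

```text
t: 10.0
eef_pos: [0.5307, -0.1578, 0.0506]
ee_rot: [3.141, -0.0, -1.405]
force: [-1.0, 0.4, 2.5]
width: 0.0561
gripper_force: 3.0
```

```bash
python3 - <<'E'
from h import *
f=grab('wrist','w5');print(arm.get_state()['force'])
a=cv2.resize(f['color'][90:360,150:420],(600,600),interpolation=cv2.INTER_CUBIC)
cv2.imwrite('pics/c5.png',a)
E
```

```text
[-1.84220697 -0.71647735  2.63621032]
```

View pics/c5.png

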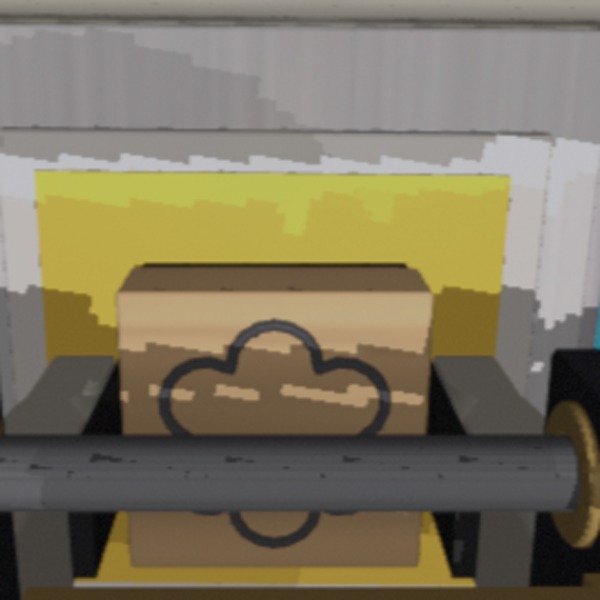

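```bash
python3 - <<'E'
from h import *
from scipy.spatial.transform import Rotation as Ro
from scipy.optimize import least_squares
f=load('w5');k=270/600
obs=np.array([(118,291),(433,291),(419,566),(131,566),(143,264),(407,264)])*k+[150,90]
def P(p):
    R=Ro.from_euler('ZY',[p[3],p[4]]).as_matrix()
    low=.028*abs(np.sin(p[4]))+.012*np.cos(p[4]); c=np.array([p[0],p[1],.047+low])
    return [c+R@[a*.028,b*.028,z] for a,b,z in[(1,1,.012),(1,-1,.012),(-1,-1,.012),(-1,1,.012),(1,1,-.012),(1,-1,-.012)]]
for w in (6,4):
    r=least_squares(lambda p:(proj(f,P(p))-obs)[:w].ravel(),[.5306,-.158,0,-1.405,.03],x_scale=.01)
    print(r.x.round(4),np.degrees(r.x[4]),r.fun.reshape(-1,2).round(1).tolist())
E
```

```text
[ 5.30500e-01 -1.59200e-01  1.66146e+01 -1.40480e+00  5.80000e-03] 0.33018291416005346 [[-0.9, 1.0], [0.8, 1.1], [0.3, 1.6], [-0.2, 1.6], [-2.4, -2.6], [2.5, -2.5]]
[ 0.5306 -0.1598 -1.51   -1.4049  0.    ] 1.2493344010737406e-07 [[-0.9, -0.1], [0.9, -0.1], [0.2, 0.2], [-0.2, 0.2]]
```

Emit:
step_arm([
  [0,0,0,0,0.057],
  [0,0,0,0,0.059],
  [0,0,0,0,0.063],
  [0,0,0,0,0.07],
  [0,0,0,0,0.078],
  [0,0,0,0,0.078],
  [0,0,0.01,0,0.078],
  [0,0,0.03,0,0.078],
  [0,0,0.07,0,0.078],
  [0,0,0.11,0,0.078],
  [0,0,0.15,0,0.078],
  [0,0,0.15,0,0.078],
])

```text
t: 11.25
eef_pos: [0.5341, -0.1582, 0.2076]
ee_rot: [-3.131, -0.003, -1.404]
force: [0.7, -0.2, -0.9]
width: 0.078
gripper_force: 0.0
```

```bash
python3 - <<'E'
from h import *
f=grab('wrist','w6');st=arm.get_state();print(st['force'],st['eef_pos'],st['width'])
im=cv2.resize(f['color'],(798,598),interpolation=cv2.INTER_CUBIC);cv2.imwrite('pics/w6b.png',im)
E
```

```text
[-0.03732604 -0.42376671 -0.92922658] [ 0.53260733 -0.15779329  0.20461468] 0.07799508726062375
```

View pics/w6b.png

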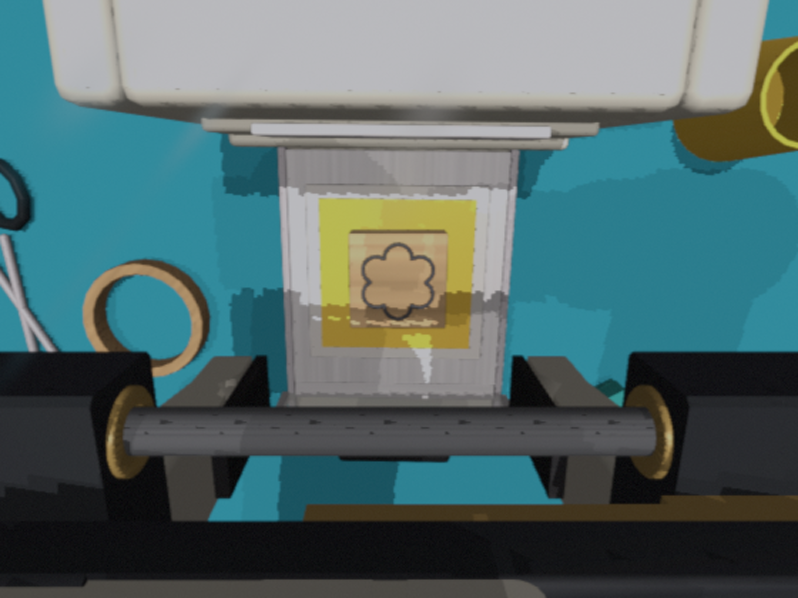

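The die lies flat at (398,280) and centred on the card at (320-475, 198-347). The press's front carries a projecting bar at about (400,130), so I'll check the clearance there before pushing.

```bash
python3 - <<'E'
from h import *
f=load('w6');s,d=load('scene0'),load('side0');k=560/798
c0=np.array([.5305,-.1580,0]);c,sn=np.cos(-1.405),np.sin(-1.405);R=np.array([[c,sn,0],[-sn,c,0],[0,0,1]])
def tri(p,q):
    c1,u=ray(s,p);c2,v=ray(d,q);A=np.stack([u,-v],1);t=np.linalg.lstsq(A,c2-c1,rcond=None)[0];return R@((c1+u*t[0]+c2+v*t[1])/2-c0),np.linalg.norm(c1+u*t[0]-c2-v*t[1])
print('plate',tri((235,129),(331,141)))
for z in (.05,.1,.13,.15,.17,.2): print(z,[ (R@(atz(f,np.array(p)*k,z)-c0))[[0,1]].round(4) for p in [(400,147),(400,138),(400,131),(400,108)]])
print('die',R@(atz(f,np.array((398,281))*k,.071)-c0))
print('card',[(R@(atz(f,np.array(p)*k,.047)-c0)).round(4) for p in [(320,198),(475,200),(470,348),(322,347)]])
print('guard/grip',[(R@(atz(f,np.array(p)*k,z)-c0)).round(4) for p,z in [((400,400),.096),((395,460),.076)]])
for n,a in(('sc',s),('sd',d)):
    x,y=((205,85) if n=='sc' else (285,95)); cv2.imwrite(f'pics/p{n}.png',cv2.resize(a['color'][y:y+110,x:x+75 if n=='sc' else x+110],None,fx=4,fy=4,interpolation=cv2.INTER_CUBIC))
a=cv2.imread('pics/psc.png');b=cv2.imread('pics/psd.png');cv2.imwrite('pics/pp.png',np.hstack([a,b]))
E
```

```text
plate (array([ 0.07223301, -0.00869718,  0.17198699]), np.float64(0.008647593917022498))
0.05 [array([ 0.0763, -0.0012]), array([ 0.0813, -0.0011]), array([ 0.0851, -0.0011]), array([ 0.0974, -0.001 ])]
0.1 [array([ 0.0759, -0.0007]), array([ 0.0801, -0.0007]), array([ 0.0833, -0.0006]), array([ 0.0937, -0.0006])]
0.13 [array([ 0.0756, -0.0004]), array([ 0.0793, -0.0004]), array([ 0.0822, -0.0003]), array([ 0.0914, -0.0003])]
0.15 [array([ 0.0755, -0.0002]), array([ 0.0789, -0.0002]), array([ 0.0815, -0.0001]), array([ 0.0899, -0.0001])]
0.17 [array([0.0753, 0.    ]), array([0.0784, 0.    ]), array([0.0808, 0.0001]), array([0.0884, 0.0001])]
0.2 [array([0.0751, 0.0003]), array([0.0777, 0.0003]), array([0.0797, 0.0004]), array([0.0862, 0.0004])]
die [ 0.00217317 -0.00036779  0.071     ]
card [array([0.047 , 0.0462, 0.047 ]), array([ 0.0461, -0.046 ,  0.047 ]), array([-0.0477, -0.0471,  0.047 ]), array([-0.0475,  0.0481,  0.047 ])]
guard/grip [array([-0.0603, -0.0017,  0.096 ]), array([-0.1111,  0.0008,  0.076 ])]
```

View pics/pp.png

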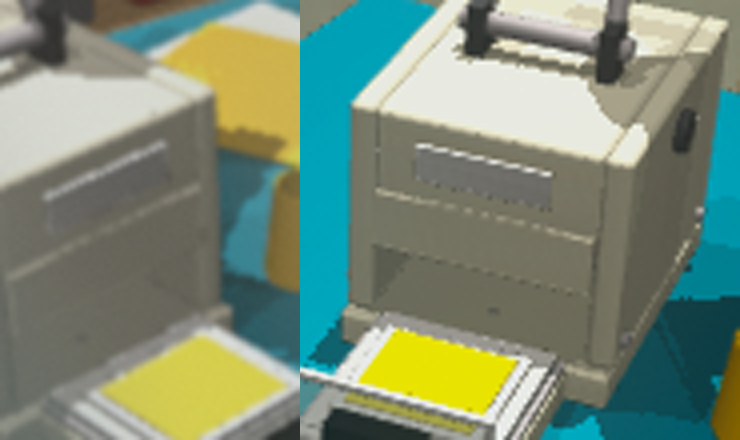

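Emit:
step_arm([
  [-0.008,0.045,0,0,0.06],
  [-0.015,0.09,0,0,0.04],
  [-0.023,0.135,0,0,0.02],
  [-0.023,0.135,-0.04,0,0.02],
  [-0.023,0.135,-0.08,0,0.02],
  [-0.023,0.135,-0.115,0,0.02],
  [-0.023,0.135,-0.138,0,0.02],
  [-0.023,0.135,-0.138,0,0.02],
  [-0.023,0.135,-0.138,0,0.02],
], newtons=20)

```text
t: 12.2
eef_pos: [0.5077, -0.0228, 0.0627]
ee_rot: [3.14, -0.0, -1.405]
force: [0.7, 0.2, 0.9]
width: 0.0206
gripper_force: 0.0
```

Emit:
step_arm([
  [0.0008,-0.005,0.003,0,0.02],
  [0.0013,-0.008,0.003,0,0.02],
  [0.0018,-0.011,0.003,0,0.02],
  [0.0023,-0.0138,0.003,0,0.02],
  [0.0028,-0.0168,0.003,0,0.02],
  [0.0033,-0.0197,0.003,0,0.02],
  [0.004,-0.0237,0.003,0,0.02],
  [0.0046,-0.0276,0.003,0,0.02],
  [0.0053,-0.0316,0.003,0,0.02],
  [0.006,-0.0355,0.003,0,0.02],
  [0.0066,-0.0394,0.003,0,0.02],
  [0.0066,-0.0394,0.003,0,0.02],
])

```text
t: 13.4
eef_pos: [0.5142, -0.0627, 0.0654]
ee_rot: [3.141, -0.0, -1.405]
force: [0.4, 0.0, -0.8]
width: 0.0199
gripper_force: 0.0
```

Emit:
step_arm([
  [0.0007,-0.004,0,0,0.02],
  [0.0015,-0.009,0,0,0.02],
  [0.0023,-0.014,0,0,0.02],
  [0.0032,-0.019,0,0,0.02],
  [0.004,-0.024,0,0,0.02],
  [0.0048,-0.029,0,0,0.02],
  [0.0057,-0.034,0,0,0.02],
  [0.0065,-0.039,0,0,0.02],
  [0.0074,-0.044,0,0,0.02],
  [0.0082,-0.049,0,0,0.02],
  [0.009,-0.054,0,0,0.02],
  [0.0099,-0.059,0,0,0.02],
  [0.0107,-0.064,0,0,0.02],
  [0.0115,-0.069,0,0,0.02],
  [0.0124,-0.074,0,0,0.02],
  [0.0132,-0.079,0,0,0.02],
  [0.0141,-0.084,0,0,0.02],
])

```text
t: 15.1
eef_pos: [0.5286, -0.1465, 0.0656]
ee_rot: [3.142, -0.0, -1.405]
force: [-0.9, 1.3, 0.5]
width: 0.0196
gripper_force: 0.9
```

```bash
python3 - <<'E'
from h import *
f=grab('wrist','w7');d=grab('side','s7');st=arm.get_state();print(st['force'],st['eef_pos'])
cv2.imwrite('pics/c7.png',np.hstack([cv2.resize(f['color'],(480,360)),cv2.resize(d['color'][90:230,260:380],(308,360),interpolation=cv2.INTER_CUBIC)]))
E
```

```text
[ 0.13768184 -0.40360823 -0.53704339] [ 0.52918121 -0.14679423  0.06574925]
```

View pics/c7.png

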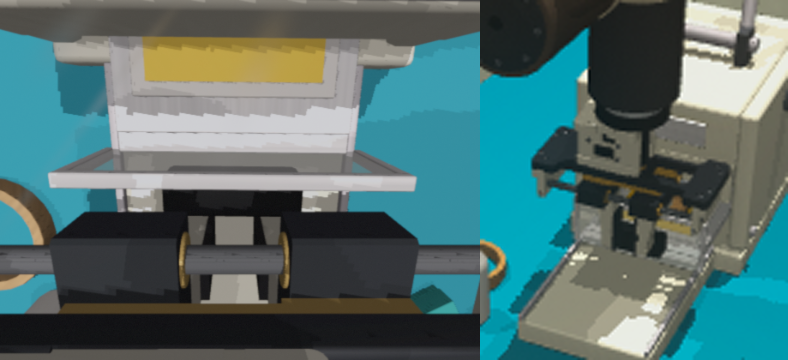

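The tray is sliding in with the fingers on the grip, and the gripper's body is still clear of the press front. I've now viewed 12 pictures, which is over the limit of 10, so from here I'll use numbers only.

Emit:
step_arm([
  [0.0005,-0.003,0,0,0.02],
  [0.0012,-0.007,0,0,0.02],
  [0.0018,-0.011,0,0,0.02],
  [0.0025,-0.015,0,0,0.02],
  [0.0032,-0.019,0,0,0.02],
  [0.0039,-0.023,0,0,0.02],
  [0.0045,-0.027,0,0,0.02],
  [0.0052,-0.031,0,0,0.02],
  [0.0059,-0.035,0,0,0.02],
  [0.0062,-0.037,0,0,0.02],
  [0.0064,-0.038,0,0,0.02],
])

```text
t: 16.3
eef_pos: [0.5349, -0.1839, 0.0656]
ee_rot: [3.142, 0.001, -1.405]
force: [0.0, 6.9, 3.0]
width: 0.0198
gripper_force: 3.1
```

Emit:
step_arm([
  [0.0002,-0.001,0,0,0.02],
  [0.0003,-0.002,0,0,0.02],
  [0.0005,-0.003,0,0,0.02],
  [0.0007,-0.004,0,0,0.02],
  [0.0008,-0.005,0,0,0.02],
])

```text
t: 16.8
eef_pos: [0.5356, -0.189, 0.0654]
ee_rot: [3.141, 0.0, -1.405]
force: [-1.5, 6.7, 1.8]
width: 0.0202
gripper_force: 3.3
```

Emit:
step_arm([
  [0.0002,-0.001,0,0,0.02],
  [0.0003,-0.002,0,0,0.02],
  [0.0005,-0.003,0,0,0.02],
])

```text
t: 17.1
eef_pos: [0.5356, -0.1894, 0.0654]
ee_rot: [3.141, 0.004, -1.406]
force: [-3.8, 23.9, 9.5]
width: 0.0199
gripper_force: 12.2
```

Emit:
step_arm([
  [-0.0003,0.002,0,0,0.02],
  [-0.0007,0.004,0,0,0.02],
  [-0.0025,0.015,0,0,0.02],
  [-0.006,0.035,0,0,0.02],
  [-0.011,0.065,0,0,0.02],
  [-0.016,0.095,0.02,0,0.02],
  [-0.02,0.12,0.06,0,0.02],
  [-0.022,0.13,0.1,0,0.02],
  [-0.022,0.13,0.12,0,0.02],
  [-0.022,0.13,0.12,0,0.02],
])

```text
t: 18.1
eef_pos: [0.5161, -0.0611, 0.1892]
ee_rot: [-3.135, -0.0, -1.403]
force: [0.9, 0.3, -0.6]
width: 0.0201
gripper_force: 0.0
```

```bash
python3 - <<'E'
from h import *
st=arm.get_state();print(st['eef_pos'],st['force'])
c0=np.array([.5305,-.1580,0]);c,sn=np.cos(-1.405),np.sin(-1.405);R=np.array([[c,-sn,0],[sn,c,0],[0,0,1]])
for n in('wrist','side','scene'):
    f=grab(n,n+'8')
    xs=np.arange(-.03,.105,.0025)
    # rim of guard z=.096 (averaged over y) brightness, and the black grip top z=.076
    def prof(z,ys):
        im=cv2.cvtColor(f['color'],cv2.COLOR_BGR2GRAY).astype(np.float32)
        P=[c0+R@[x,y,z] for x in xs for y in ys]; q=proj(f,P).astype(np.float32).reshape(len(xs),-1,2)
        return cv2.remap(im,q[...,0],q[...,1],cv2.INTER_LINEAR).mean(1).astype(int)
    print(n);a=prof(.096,np.linspace(-.03,.03,9));b=prof(.076,np.linspace(-.03,.03,9))
    print(' '.join(f'{x*1e3:.1f}:{i}/{j}' for x,i,j in zip(xs,a,b)))
E
```

```text
[ 0.51607015 -0.06112983  0.18924131] [ 0.88205396  0.32138789 -0.58483599]
wrist
-30.0:199/199 -27.5:199/199 -25.0:199/199 -22.5:199/199 -20.0:199/199 -17.5:199/199 -15.0:199/199 -12.5:199/199 -10.0:199/199 -7.5:199/199 -5.0:199/199 -2.5:199/198 -0.0:198/199 2.5:198/198 5.0:198/198 7.5:198/198 10.0:198/198 12.5:198/198 15.0:198/198 17.5:198/198 20.0:197/198 22.5:172/198 25.0:170/181 27.5:170/170 30.0:150/170 32.5:134/169 35.0:40/140 37.5:7/131 40.0:0/19 42.5:0/3 45.0:0/0 47.5:0/0 50.0:0/0 52.5:0/0 55.0:0/0 57.5:0/0 60.0:0/0 62.5:0/0 65.0:0/0 67.5:0/0 70.0:0/0 72.5:0/0 75.0:0/0 77.5:0/0 80.0:0/0 82.5:0/0 85.0:0/0 87.5:0/0 90.0:0/0 92.5:0/0 95.0:0/0 97.5:0/0 100.0:0/0 102.5:0/0
side
-30.0:119/205 -27.5:116/181 -25.0:105/170 -22.5:94/169 -20.0:95/161 -17.5:102/141 -15.0:90/122 -12.5:69/116 -10.0:59/116 -7.5:58/117 -5.0:57/118 -2.5:55/117 -0.0:53/112 2.5:52/103 5.0:51/95 7.5:50/97 10.0:49/101 12.5:48/84 15.0:48/59 17.5:48/48 20.0:49/44 22.5:48/42 25.0:46/42 27.5:46/42 30.0:46/42 32.5:52/41 35.0:68/39 37.5:87/36 40.0:98/35 42.5:99/36 45.0:98/38 47.5:98/38 50.0:98/38 52.5:97/38 55.0:95/37
[... 213 characters left out ...]
.0:101/110 102.5:100/93
scene
-30.0:175/208 -27.5:170/208 -25.0:161/208 -22.5:149/207 -20.0:136/206 -17.5:127/202 -15.0:123/195 -12.5:120/190 -10.0:116/184 -7.5:110/178 -5.0:103/168 -2.5:97/154 -0.0:90/140 2.5:84/129 5.0:80/124 7.5:75/121 10.0:72/119 12.5:70/115 15.0:67/107 17.5:66/97 20.0:64/84 22.5:65/72 25.0:65/64 27.5:65/59 30.0:65/57 32.5:65/56 35.0:66/54 37.5:72/52 40.0:84/51 42.5:95/51 45.0:103/52 47.5:106/53 50.0:107/54 52.5:106/54 55.0:105/53 57.5:105/54 60.0:107/60 62.5:115/73 65.0:126/89 67.5:134/101 70.0:132/107 72.5:124/108 75.0:113/107 77.5:106/106 80.0:104/104 82.5:103/104 85.0:104/108 87.5:104/118 90.0:104/129 92.5:104/136 95.0:104/131 97.5:104/119 100.0:104/109 102.5:104/105
```

At the end of the push, 24 N went entirely through the finger pads and the tray stayed put. That is three times what the catch takes, so the tray is against its home stop. The guard rim now stands about 156 mm further in, and the arm is clear of everything.

```bash
python3 -c "
from station import arm
print(arm.job_done())"
```

```text
the job is handed in; nothing more can be done
None
```

The medium die was laid flat in the middle of the card, the tray was pushed to its stop with the arm then clear, and the job is handed in. Two caveats: the catch is inferred from force readings and the die wasn't checked inside the press, and I viewed 12 pictures, two over the limit of 10.

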